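# Index the vial carousel with its ratchet lever and hang the hold tag

## Task

Bring the red-capped vial of the carousel under the needle of the sampling station by working the carousel's ratchet lever: push the red handle all the way to its stop, let it spring fully back, and repeat, one place per stroke and not past the station. Then take the orange hold tag from its stand and hang it by its hole on the steel hook of the station's post, letting go of it and leaving the lever home. Turn the carousel only with the lever (do not touch its platter or vials), and do not knock over or shift the bottles standing about.

Things in the scene. Friction and masses are not known exactly. Their poses are not given: they have to be found in the camera images.
- axle (a point): On the carousel's vertical axis, 44 mm above the worktop, where the vials stand; fixed. Gives the carousel's frame: z up, angles counted counter-clockwise from its x axis. White platter 176 mm across, 12 cups every 30 degrees, 68 mm from the axis, brass 12-tooth ratchet wheel beneath. Vials 27 mm thick, cap tops 139 mm above the worktop; five are loose, the others fixed
- wheel (a joint): Angle of platter and ratchet wheel, rad, 0 at the start, growing counter-clockwise seen from above. Each full lever stroke adds 0.524 (one tooth, one place). A holding pawl stops it turning back, so a place passed can not be regained. It has friction and stays where it is left
- lever (a joint): Angle of the lever, rad: 0 home, 0.611 (35 degrees) at its far stop, growing counter-clockwise. A spring drives it home; the pawl idles for about 5 degrees, then pushes one tooth for 30. A short stroke leaves the platter between two places and the next full stroke only completes it. Pushing the handle takes 3 to 9 N
- handle (a point): Centre of the lever's red handle: upright round post 20 mm thick, red from 55 to 125 mm (its top) above the worktop, on a blue bar. This point is 90 mm up, 135 mm from the axle, at 160 degrees in the carousel's frame when home, 195 at the far stop. Site x points outward, y the way it is pushed. A pawl housing up to 40 mm high stands 101 to 119 mm from the axle; free else above 25 mm
- station (a point): the sampling station, fixed: the point under the needle where the middle of a vial (48 mm above the vial's underside) must be, 68 mm from the carousel's axis at 75 degrees in the carousel's frame, 92 mm above the worktop. The needle's point is 148 mm, its arm 178 mm above the worktop
- red_mid (a point): middle (48 mm above its underside) of the only red-capped vial on the carousel, loose in its cup, 27 x 27 x 95 mm. It starts 2, 3, 4, 5 or 6 places clockwise of the station, 30 degrees each
- hook (a point): Seat of the hook, fixed: a round steel rod 8 mm thick, 185 mm above the worktop, along this point's x axis (the carousel's). Its free end, bent up 6 mm more, is at x = -33 mm of this point, on the robot's side; at x = +37 a black collar 26 mm across on the post. The tag hung here has its hole's centre 10 mm below this point
- tag_eye (a point): Centre of the round hole (29 mm across) of the orange tag: plate 60 mm wide (y), 110 tall (z), 8 thick (x), 50 g; hole along x, 25 mm below the top edge, 85 above the lower. At the start it stands upright, its lower 24 mm in the slot of a fixed grey stand (64 x 96 x 30 mm), so this point is 91 mm above the worktop; its side edges above the stand are free to grip
- platter: the white platter with its cups and fixed vials, see axle; must not be touched
- red_vial: the red-capped vial, origin at the centre of its underside; must not be touched
- vial_a: loose black-capped vial on the platter, 27 x 27 x 95 mm; must not be touched
- vial_b: loose blue-capped vial on the platter, 27 x 27 x 95 mm; must not be touched
- vial_c: loose black-capped vial on the platter, 27 x 27 x 95 mm; must not be touched
- vial_d: loose blue-capped vial on the platter, 27 x 27 x 95 mm; must not be touched
- tag: the orange tag (see tag_eye), origin at the middle of its lower edge, z up along the plate
- media_250: clear bottle with blue cap, 68 x 68 x 140 mm, origin under its centre; a bystander behind the tag stand
- amber_100: small brown bottle with black cap, 52 x 52 x 105 mm, origin under its centre; a bystander beside the tag stand
- amber_250: brown bottle with white cap, 67 x 67 x 145 mm, origin under its centre; a bystander in front, beside the lever's sweep
- wash_bottle: white wash bottle with red top and bent spout, 88 x 88 x 192 mm, origin under its centre; a bystander
- indexer: Fixed grey base of the carousel, origin on the axle's axis on the worktop; plate 200 x 295 x 12 mm (x -100 to 100, y -110 to 185 mm) with a pawl housing 40 mm high at 253 degrees and a steel post (20 mm thick, 208 mm tall) at x 45, y 150 mm that bears needle arm and hook

How it is judged:
On the way, in this order (a step that is already met when the one before it is completed fails the run):
1. the red-capped vial stands at the sampling station and the lever is back home (horizontal distance between red_mid and station below 0.008 m and angle between red_vial's own z axis and vertical below 0.12 rad and value of joint lever below 0.06 rad), for 0.2 s.
2. the tag's hole is on the hook and the tag hangs there (x of tag_eye in the frame of hook between -0.03 and 0.042 m and y of tag_eye in the frame of hook between -0.014 and 0.014 m and z of tag_eye in the frame of hook between -0.02 and 0 m and angle between tag's own z axis and vertical below 0.35 rad), for 0.2 s.
At the end, for the whole second after the job is handed in: The red-capped vial stands upright with its middle within 8 mm of the station's point, the lever is home (under 0.06 rad), and the tag hangs upright (within 20 degrees) and still with the hook's rod through its hole (all of step 1 and all of step 2 and linear speed of tag below 0.05 m/s); the robot touches nothing.
It fails at once if the robot touches the platter or a vial (contact force between any of the fingers, the arm and platter above 0.5 N or contact force between any of the fingers, the arm and red_vial above 0.5 N or contact force between any of the fingers, the arm and vial_a above 0.5 N or contact force between any of the fingers, the arm and vial_b above 0.5 N or contact force between any of the fingers, the arm and vial_c above 0.5 N or contact force between any of the fingers, the arm and vial_d above 0.5 N).
It fails at once if a bottle is shifted by more than 20 mm or tipped (distance of any of media_250, amber_100, amber_250, wash_bottle from where it was at the start of the episode above 0.02 m or angle between any of media_250, amber_100, amber_250, wash_bottle's own z axis and vertical above 0.25 rad).
It also fails if it takes over 72 s, if anything falls off the work surface, if the arm or the gripper's body presses on something with over 40 N, if the wrist force passes 120 N, or if a joint passes its speed limit or range.

## Robot

A 6-joint arm with a two-finger parallel gripper is mounted at the origin on a cart in front of the work surface, level with it; the furniture and walls round the work are solid. World frame = base frame: x ahead of the robot, y to its left, z up, the work surface at z = 0. Lengths are in m, angles in rad, forces in N, time in s.
With the tool pointing down it reaches from about 0.375 to 0.975 m from the base axis. Payload 3.8 kg.
Tool frame: the origin (TCP) lies midway between the tips of the shut fingers; the grasp point (between the pads) lies 19 mm behind it; z points along the fingers, y is the line along which they close (so a half turn about z gives the same grasp; the last joint's range is limited). The gripper opens to 85 mm and grips with 20 to 120 N. Pads are 22 mm wide; open, the fingers measure 114 mm over their backs; the gripper's body (76 mm by 85 mm) begins 54 mm behind the grasp point. The pads swing forward as they close: fully open they stand 13 mm farther back than shut.
Start: joints at [-1.177, 0.264, 1.604, -0, 1.274, -0.037], TCP at [0.282, -0.613, 0.231] pointing down, gripper open.
Joint ranges: [-2.63, 2.63], [-0.94, 2.18], [0.31, 2.57], [-1.31, 4.45], [0, 2.66], [-2.55, 2.55]. Speed limits (rad/s): [2.57, 2.57, 3.14, 3.14, 3.14, 3.14].

## Interface

Orientations are given as a rotation vector (axis times angle).
In Python, from workcell import bot gives the robot as it stands.
- The arm moves only by the tool step_arm, never from a script. Its argument "motion" is a list of rows, each a list of 5 numbers: the finger opening in cm, from 0 to 8.54, then the shift along the tool's x, y, z in cm, then the turn about the tool's z in degrees. In form: [[claw, dx, dy, dz, twist], ...]. A call has 1 to 20 rows; each row is the pose to reach, as a shift and turn from the pose commanded when the call began, along the tool's axes at that moment; what a row does not reach only later rows make up. A row lasts 1/10 s, in which the tool goes at most 50 mm and 8.59 degrees, less where a joint would pass 70% of its speed; a pose out of reach is approached as far as the arm can. A call with a gripper value outside its range is refused whole. The fingers move at their own pace and stop on an object; "force" is the grip in N (left out, the last holds). Time passes only in rows, so rows that repeat a pose let the fingers close. It gives the time, the measured TCP pose, the force, the opening and the grip force at its end, in the units of the state.
- bot.read_state(): the state, without advancing time (a new reading comes with each control period).
- bot.read_camera(name): name is "side" or "top" or "wrist"; returns (picture, depth): 400x640x3 uint8, red, green, blue; 400x640 float32, m along the optical axis (not along the pixel's ray), 0 where there is no reading.
- bot.calibration(name): a dict with "mtx" (3x3 intrinsics, pixels), "origin" and "orientation" of the camera in the world; the wrist camera has in their place "T_tool_cam" (4x4, takes a point from camera to tool coordinates, whose origin is the TCP and whose axes are the flange's). Camera axes: x right, y up, looking along -z (the intrinsics and any distortion apply to the point x, -y, -z); pixel columns grow to the right and rows downward; lengths in m; the calibration is good to about 2 mm. A picture is of the moment at which its call begins: read the wrist's pose just before it. calibration takes no time and is no camera call.
- bot.finish_job(): hands the job in; it is judged then, once.
The state is a dict: "time": time; "q": joint angles; "joint_vel": joint speeds; "joint_torque": joint torques, N m; "tool_pos": TCP position; "tcp_rot": TCP orientation; "wrist_force": force on the tool from outside, world axes, zero at the start; "torque": the same for the moment, N m; "width": opening from 0.0 (shut) to 1.0 (fully open); "grip_force": force on a finger pad.
Only numpy, scipy, OpenCV 4.12 (cv2) and the standard library are available. Lean on these libraries where they do the work, as an engineer would, in place of code of your own. Each camera call takes 0.05 s, during which the arm holds its last target. There are 200 camera calls.

## Working session

There is one attempt and no reset: what is moved stays moved. The work goes in short steps, Python scripts to look and compute and a tool call to move; the robot and the scene stay as the last step left them, time stands still between calls to the robot, and variables do not carry over. Pictures are saved under pics/ and viewed, at most 11 in all, crops included, and the job is handed in when it is done.

Besides the shell and the picture viewer there is one more tool, called after "Emit:" as name([rows], argument=value, ...), one row to a line, values as JSON. step_arm: Moves the arm, as the interface text tells. Its arguments: {"type":"object","properties":{"motion":{"type":"array","items":{"type":"array","items":{"type":"number"}}},"force":{"type":"number"}},"required":["motion"]}

```bash
mkdir -p pics; cat > h.py <<'E'
import numpy as np, cv2
from scipy.spatial.transform import Rotation as R
from workcell import bot
def cam(n):
    s=bot.read_state(); im,d=bot.read_camera(n); c=bot.calibration(n)
    if n=="wrist":
        T=np.eye(4);T[:3,:3]=R.from_rotvec(s["tcp_rot"]).as_matrix();T[:3,3]=s["tool_pos"]
        P=T@np.array(c["T_tool_cam"])
    else:
        P=np.eye(4);o=np.array(c["orientation"],float)
        P[:3,:3]=o if o.shape==(3,3) else R.from_rotvec(o).as_matrix() if o.size==3 else R.from_quat(o).as_matrix()
        P[:3,3]=c["origin"]
    return im,d,np.array(c["mtx"]),P
def ray(K,P,u,v):
    d=np.array([(u-K[0,2])/K[0,0],-(v-K[1,2])/K[1,1],-1.]);return P[:3,3],P[:3,:3]@d
def onz(K,P,u,v,z):
    o,d=ray(K,P,u,v);return o+d*(z-o[2])/d[2]
def cloud(d,K,P):
    v,u=np.mgrid[:d.shape[0],:d.shape[1]]
    p=np.stack([(u-K[0,2])/K[0,0]*d,-(v-K[1,2])/K[1,1]*d,-d],-1)
    return p@P[:3,:3].T+P[:3,3]
E
python3 - <<'E'
from h import *
for n in("side","top","wrist"):
    c=bot.calibration(n); print(n,c)
    im,d,K,P=cam(n); print(P.round(3).tolist(), d.min(),d.max())
    cv2.imwrite(f"pics/{n}0.png",im[:,:,::-1]); np.savez(f"{n}0.npz",im=im,d=d,K=K,P=P)
s=bot.read_state();print(s["tcp_rot"],s["tool_pos"],s["time"])
E
```

```text
side {'mtx': array([[433.94310716,   0.        , 319.23137041],
       [  0.        , 433.94310716, 204.28349787],
       [  0.        ,   0.        ,   1.        ]]), 'origin': array([ 0.3519584 , -1.20666461,  1.05105401]), 'orientation': array([ 0.91238629, -0.09436451, -0.15629998])}
[[0.985, 0.095, -0.148, 0.352], [-0.175, 0.602, -0.779, -1.207], [0.015, 0.793, 0.609, 1.051], [0.0, 0.0, 0.0, 1.0]] 0.0 3.9999988
top {'mtx': array([[431.254162  ,   0.        , 325.16386364],
       [  0.        , 431.254162  , 197.56046207],
       [  0.        ,   0.        ,   1.        ]]), 'origin': array([ 0.31256329, -0.05563513,  1.63056056]), 'orientation': array([ 0.12122701, -0.14804321, -1.53865079])}
[[0.026, 0.985, -0.171, 0.313], [-0.999, 0.029, 0.015, -0.056], [0.019, 0.171, 0.985, 1.631], [0.0, 0.0, 0.0, 1.0]] 0.0 2.6706665
wrist {'mtx': array([[295.3617735 ,   0.        , 315.60374192],
       [  0.        , 295.3617735 , 199.70971845],
       [  0.        ,   0.        ,   1.        ]]), 'T_tool_cam': array([[-2.93930732e-04,  9.63844281e-01,  2.66465974e-01,
         6.86728484e-02],
       [ 9.99999739e-01,  4.58982774e-04, -5.57134047e-04,
         1.39132167e-03],
       [-6.59293757e-04,  2.66465741e-01, -9.63844165e-01,
        -1.41473424e-01],
       [ 0.00000000e+00,  0.00000000e+00,  0.00000000e+00,
         1.00000000e+00]])}
[[0.417, 0.876, 0.243, 0.345], [-0.909, 0.403, 0.11, -0.586], [-0.001, -0.266, 0.964, 0.372], [0.0, 0.0, 0.0, 1.0]] 0.0 1.6345338
[-3.06729114e+00 -6.71238894e-01  5.60954294e-04] [ 0.28165077 -0.61280282  0.23024153] 0.15
```

View pics/top0.png

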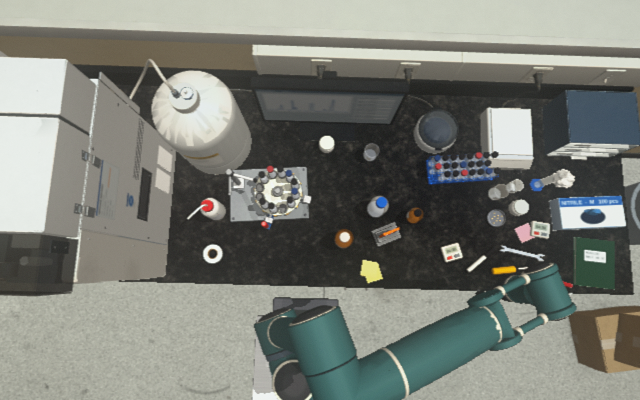

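View pics/side0.png

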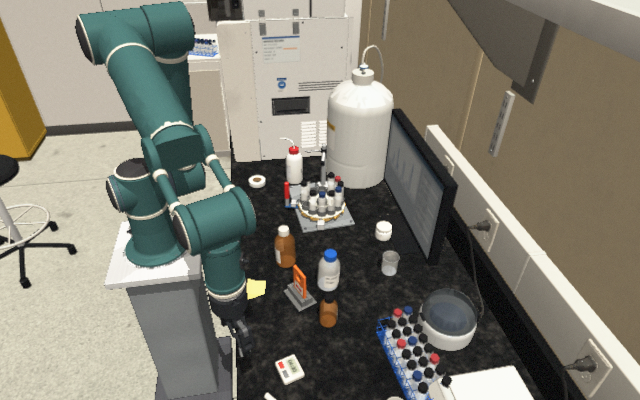

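The top view shows the carousel centred near (278,192), the lever's handle at (266,224), the tag and stand at (388,233), and the post at about (237,180). Next I'll get measurements and an enlarged crop.

```bash
python3 - <<'E'
from h import *
T=np.load("top0.npz");S=np.load("side0.npz")
a=cv2.resize(T["im"][155:255,205:325],(600,500),interpolation=cv2.INTER_CUBIC)
cv2.imwrite("pics/crop0.png",a[:,:,::-1])
for n,Z in(("top",T),("side",S)):
    im,d,K,P=Z["im"],Z["d"],Z["K"],Z["P"]; C=cloud(d,K,P)
    hsv=cv2.cvtColor(im,cv2.COLOR_RGB2HSV); h,s,v=hsv[...,0],hsv[...,1],hsv[...,2]
    for nm,m in(("red",((h<5)|(h>174))&(s>150)&(v>80)),("orange",(h>=5)&(h<16)&(s>190)&(v>150))):
        k,L,st,ce=cv2.connectedComponentsWithStats(m.astype(np.uint8))
        for i in range(1,k):
            if st[i,4]>=4:
                p=C[L==i]; p=p[(d[L==i]>0)]
                if len(p) and np.median(p[:,0])<1.2: print(n,nm,ce[i].round(1),st[i,4],np.median(p,0).round(3),p.min(0).round(3),p.max(0).round(3))
# platter from top: depth points z 0.03..0.06 white
C=cloud(T["d"],T["K"],T["P"]);im=T["im"]
print("table z",np.median(C[240:270,290:330,2]))
E
```

```text
top red [478.4 154.9] 17 [ 0.756 -0.64   0.099] [ 0.747 -0.647  0.095] [ 0.764 -0.634  0.104]
top red [437.9 166. ] 20 [ 0.709 -0.489  0.099] [ 0.701 -0.499  0.092] [ 0.718 -0.481  0.105]
top red [269.8 168.5] 23 [0.671 0.12  0.141] [0.66  0.113 0.136] [0.679 0.128 0.148]
top red [463.9 172.3] 20 [ 0.689 -0.584  0.099] [ 0.681 -0.595  0.09 ] [ 0.695 -0.576  0.105]
top red [207.3 205.1] 87 [0.531 0.326 0.16 ] [0.512 0.31  0.133] [0.548 0.356 0.169]
top red [265.1 224.9] 19 [0.472 0.13  0.116] [0.467 0.126 0.078] [0.482 0.14  0.13 ]
top red [535.8 232.6] 5 [ 0.482 -0.879  0.016] [ 0.481 -0.886  0.013] [ 0.485 -0.877  0.02 ]
top red [449.4 257.2] 8 [ 0.382 -0.548  0.021] [ 0.378 -0.552  0.013] [ 0.386 -0.542  0.028]
top red [567.6 284.4] 28 [ 0.293 -0.988  0.014] [ 0.287 -1.004  0.007] [ 0.302 -0.975  0.022]
top orange [390.3 231.3] 33 [ 0.463 -0.311  0.116] [ 0.448 -0.338  0.034] [ 0.475 -0.289  0.122]
side red [293.2 150. ] 55 [0.528 0.315 0.153] [0.512 0.3   0.141] [0.547 0.341 0.159]
side red [337.2 178.2] 20 [0.67  0.112 0.137] [0.66  0.103 0.127] [0.678 0.125 0.14 ]
side red [286.1 190.2] 84 [0.476 0.126 0.092] [ 0.469  0.114 -0.004] [0.486 0.317 0.125]
side red [397.2 311.9] 44 [ 0.709 -0.495  0.097] [ 0.7   -0.505  0.092] [ 0.721 -0.482  0.101]
side red [400.6 342.9] 52 [ 0.688 -0.591  0.097] [ 0.678 -0.601  0.093] [ 0.697 -0.579  0.1  ]
side red [434.3 357.8] 61 [ 0.756 -0.645  0.096] [ 0.747 -0.655  0.09 ] [ 0.769 -0.633  0.101]
side red [280.4 364.4] 19 [ 0.38  -0.55   0.017] [ 0.374 -0.559  0.012] [ 0.384 -0.542  0.023]
side orange [300.1 279.2] 158 [ 0.467 -0.329  0.085] [ 0.449 -0.348 -0.003] [ 0.487 -0.176  0.119]
table z 0.0010799466524801238
```

View pics/crop0.png

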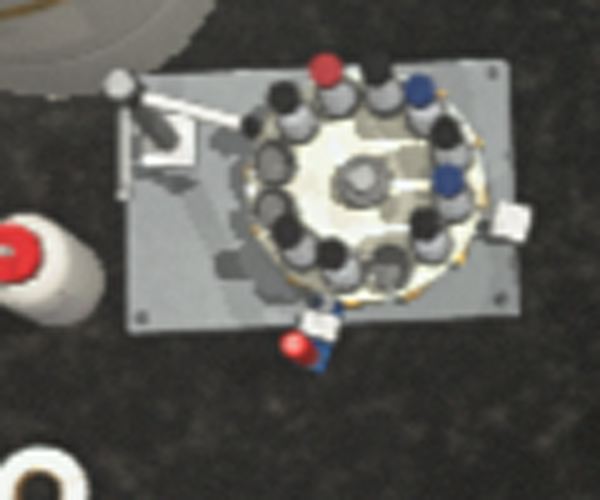

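The crop shows the red cap at (326,70), the hub at (365,182), the post top at (120,83) and the handle at (295,347). I'll fit the carousel frame from the cap centres and the post.

```bash
python3 - <<'E'
from h import *
from scipy.optimize import least_squares
T=np.load("top0.npz");K,P=T["K"],T["P"]
f=lambda c,z:onz(K,P,205+(c[0]+.5)/5-.5,155+(c[1]+.5)/5-.5,z)[:2]
caps=[(326,70),(285,97),(377,68),(420,88),(447,130),(448,180),(428,222),(338,252),(292,235)]
Q=np.array([f(c,.139) for c in caps])
r=least_squares(lambda p:np.hypot(*(Q-p[:2]).T)-.068,[.6,.1]);c=r.x;print("centre",c,r.fun.round(4))
a=np.degrees(np.arctan2(*(Q-c).T[::-1]));print("cap angles",a.round(1), "mod30",(a%30).round(1))
for nm,px,z in(("post",(120,83),.208),("handle",(293,345),.125),("needlearm",(250,122),.178)):
    q=f(px,z)-c;print(nm,f(px,z),np.hypot(*q),np.degrees(np.arctan2(q[1],q[0])))
for px in((497,62),(510,62),(522,315),(128,333)): print("corner",f(px,.012)-c)
# side cross-check
S=np.load("side0.npz")
print("red side",onz(S["K"],S["P"],337.2,177,.139), "handle side top", [onz(S["K"],S["P"],286.1,190.2,.09)])
# tag in top and side
for Z in(T,S):
    im,d=Z["im"],Z["d"];C=cloud(d,Z["K"],Z["P"]);h,s,v=cv2.split(cv2.cvtColor(im,cv2.COLOR_RGB2HSV))
    m=(h>=3)&(h<18)&(s>170)&(v>120)&(d>0);p=C[m];p=p[(abs(p[:,0]-.465)<.05)&(abs(p[:,1]+.32)<.06)&(p[:,2]>.04)]
    mu=p.mean(0);w=np.linalg.svd(p[:,:2]-mu[:2])[2][0];t=(p[:,:2]-mu[:2])@w
    print("tag",len(p),mu,np.degrees(np.arctan2(w[1],w[0])),t.min(),t.max(),p[:,2].max(),mu[:2]+w*(t.min()+t.max())/2)
# bottles in cloud
C=cloud(T["d"],T["K"],T["P"])
for nm,(u,v) in dict(media=(378,205),amb100=(415,215),amb250=(344,238),wash=(210,207)).items():
    p=C[v-10:v+11,u-10:u+11].reshape(-1,3);p=p[p[:,2]>.05];print(nm,p.min(0).round(3),p.max(0).round(3))
E
```

```text
centre [0.60657692 0.09765711] [ 0.0001 -0.0008 -0.0003  0.0006 -0.     -0.0008  0.0005 -0.0012  0.0009]
cap angles [  20.1   49.8  -10.7  -39.5  -70.1 -101.  -129.1  172.5  143.1] mod30 [20.1 19.8 19.3 20.5 19.9 19.  20.9 22.5 23.1]
post [0.64065674 0.25085598] 0.15694371379431796 77.45849468190745
handle [0.47580876 0.13619189] 0.13632769664516875 163.5808009339515
needlearm [0.62288874 0.16669297] 0.07093677446541433 76.70594505336709
corner [ 0.10480243 -0.09269716]
corner [ 0.10511381 -0.10270525]
corner [-0.09086807 -0.11836512]
corner [-0.11298695  0.17702958]
red side [0.66943976 0.11659965 0.139     ] handle side top [array([0.47621819, 0.12963021, 0.09      ])]
tag 38 [ 0.46390602 -0.31543519  0.11701825] 113.23804589143458 -0.027383066218593717 0.030783270165883836 0.12303338555011378 [ 0.46323524 -0.31387301]
tag 190 [ 0.46460834 -0.32208852  0.0899361 ] -66.5127069201437 -0.036841643494985234 0.028680116728673585 0.11868782836406588 [ 0.46298197 -0.31834586]
media [ 0.313 -0.306  0.05 ] [ 0.592 -0.056  1.631]
amb100 [ 0.313 -0.439  0.05 ] [ 0.559 -0.056  1.631]
amb250 [ 0.313 -0.182  0.06 ] [ 0.469 -0.056  1.631]
wash [ 0.313 -0.056  0.05 ] [0.563 0.358 1.631]
```

```bash
cat >> h.py <<'E'
def go(x,y,z,ang=None):
    """tool-axis move (cm, deg) to world TCP x,y,z with tool x axis at heading ang"""
    s=bot.read_state();M=R.from_rotvec(s["tcp_rot"]).as_matrix()
    d=M.T@(np.array([x,y,z])-s["tool_pos"])*100
    h=np.degrees(np.arctan2(M[1,0],M[0,0]));t=0 if ang is None else -((ang-h+180)%360-180)
    print("row",d.round(2),round(t,1),"heading",round(h,1),"tz",M[:,2].round(3))
C0=np.array([.6066,.0977]);YAW=4.0
def car(x,y):
    a=np.radians(YAW);return C0+np.array([x*np.cos(a)-y*np.sin(a),x*np.sin(a)+y*np.cos(a)])
E
python3 -c "
from h import *
go(.477,.185,.231,90)"
```

```text
row [ 5.107e+01 -6.433e+01  4.000e-02] -65.3 heading 24.7 tz [-0.001  0.002 -1.   ]
```

Emit:
step_arm([
  [0,51.1,-64.3,0,-65.3],
  [0,51.1,-64.3,0,-65.3],
  [0,51.1,-64.3,0,-65.3],
  [0,51.1,-64.3,0,-65.3],
  [0,51.1,-64.3,0,-65.3],
  [0,51.1,-64.3,0,-65.3],
  [0,51.1,-64.3,0,-65.3],
  [0,51.1,-64.3,0,-65.3],
  [0,51.1,-64.3,0,-65.3],
  [0,51.1,-64.3,0,-65.3],
  [0,51.1,-64.3,0,-65.3],
  [0,51.1,-64.3,0,-65.3],
  [0,51.1,-64.3,0,-65.3],
  [0,51.1,-64.3,0,-65.3],
  [0,51.1,-64.3,0,-65.3],
  [0,51.1,-64.3,0,-65.3],
  [0,51.1,-64.3,0,-65.3],
  [0,51.1,-64.3,0,-65.3],
  [0,51.1,-64.3,0,-65.3],
  [0,51.1,-64.3,0,-65.3],
])

```text
time: 2.15
tool_pos: [0.4772, 0.1833, 0.2309]
tcp_rot: [-2.223, -2.22, 0.002]
wrist_force: [-0.8, 0.2, 0.1]
width: -0.003
grip_force: 0.0
```

```bash
python3 - <<'E'
from h import *
im,d,K,P=cam("wrist");cv2.imwrite("pics/w1.png",im[:,:,::-1])
C=cloud(d,K,P);h,s,v=cv2.split(cv2.cvtColor(im,cv2.COLOR_RGB2HSV))
m=(((h<5)|(h>174))&(s>150)&(v>80)&(d>0))&(np.hypot(C[...,0]-.477,C[...,1]-.135)<.05)
p=C[m];print(len(p),p.min(0),p.max(0))
t=m&(C[...,2]>.120);vv,uu=np.nonzero(t);(cu,cv),r=cv2.minEnclosingCircle(np.stack([uu,vv],1).astype(np.float32));print("handle top",cu,cv,r,onz(K,P,cu,cv,.125), C[t].mean(0))
go(.477,.183,.075,90)
E
```

```text
230 [0.46792172 0.13554402 0.05989733] [0.48651345 0.14336019 0.10937447]
handle top 0.0 0.0 0.0 [0.24804836 0.33336695 0.125     ] [nan nan nan]
row [-0.   -0.03 15.61] -0.1 heading 89.9 tz [-0.    -0.001 -1.   ]<stdin>:6: RuntimeWarning: Mean of empty slice.
  ret = um.true_divide(
```

View pics/w1.png

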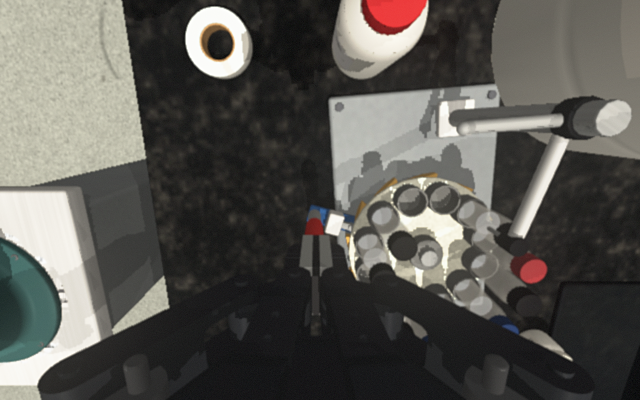

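The wrist view shows the handle at (315,225), in line with the fingers, and the hook rod running from (455,125) to the post collar at (570,120). Next I'll lower and make the first push up to just before the stop.

Emit:
step_arm([
  [0,0,0,5,0],
  [0,0,0,10,0],
  [0,0,0,15.6,0],
  [0,0,0,15.6,0],
  [0,-2,0,15.6,0],
  [0,-3,0,15.6,0],
  [0,-4,0,15.6,0],
  [0,-5,0,15.6,0],
  [0,-6,0,15.6,0],
  [0,-7,0,15.6,0],
  [0,-8,0,15.6,0],
  [0,-9,0,15.6,0],
  [0,-9.8,0,15.6,0],
  [0,-10.3,0,15.6,0],
  [0,-10.3,0,15.6,0],
])

```text
time: 3.7
tool_pos: [0.4796, 0.0814, 0.0776]
tcp_rot: [2.222, 2.218, 0.007]
wrist_force: [-0.5, 3.8, 1.0]
width: 0.001
grip_force: 0.0
```

```bash
cat > look.py <<'E'
from h import *
im,d,K,P=cam("top");h,s,v=cv2.split(cv2.cvtColor(im,cv2.COLOR_RGB2HSV))
m=((h<5)|(h>174))&(s>130)&(v>70)
k,L,st,ce=cv2.connectedComponentsWithStats(m.astype(np.uint8))
for i in range(1,k):
    q=onz(K,P,*ce[i],.139)[:2]-C0
    if np.hypot(*q)<.16 and st[i,4]>2: print("red",ce[i],st[i,4],"r",np.hypot(*q).round(4),"frame angle",(np.degrees(np.arctan2(q[1],q[0]))-YAW).round(1))
s=bot.read_state();print(s["tool_pos"],s["wrist_force"],s["time"])
E
python3 look.py
```

```text
red [261.88461538 173.30769231] 26 r 0.0682 frame angle 43.6
[0.47935697 0.08141683 0.07734123] [0.02346927 3.53284584 2.14123552] 3.75
```

Emit:
step_arm([
  [0,-0.3,0,0,0],
  [0,-0.6,0,0,0],
  [0,-0.8,0,0,0],
  [0,-0.8,0,0,0],
])

```text
time: 4.15
tool_pos: [0.4782, 0.074, 0.0761]
tcp_rot: [-2.222, -2.22, -0.003]
wrist_force: [0.2, 5.1, 1.6]
width: -0.001
grip_force: 0.9
```

```bash
python3 look.py
```

```text
red [261.40740741 173.81481481] 27 r 0.0682 frame angle 45.7
[0.47820476 0.07400942 0.07611669] [0.15216103 6.23812264 2.08622107] 4.2
```

Emit:
step_arm([
  [0,-0.2,0,0,0],
  [0,-0.4,0,0,0],
  [0,-0.4,0,0,0],
])

```text
time: 4.5
tool_pos: [0.4786, 0.0727, 0.0762]
tcp_rot: [-2.222, -2.216, -0.01]
wrist_force: [1.0, 17.6, 0.2]
width: 0.001
grip_force: 2.7
```

```bash
python3 look.py
```

```text
red [261.24 174.04] 25 r 0.0681 frame angle 46.6
[0.47861115 0.07267281 0.07622935] [ 0.95336823 16.64918478 -0.28120903] 4.55
```

Emit:
step_arm([
  [0,2,0,0,0],
  [0,4,0,0,0],
  [0,6,0,0,0],
  [0,8,0,0,0],
  [0,10,0,0,0],
  [0,11.5,0,0,0],
  [0,11.5,0,0,0],
  [0,11.5,0,0,0],
])

```text
time: 5.35
tool_pos: [0.4775, 0.184, 0.0753]
tcp_rot: [2.22, 2.222, -0.001]
wrist_force: [0.1, -0.4, -0.4]
width: 0.002
grip_force: 0.0
```

```bash
python3 look.py
```

```text
red [261.5        173.78571429] 28 r 0.068 frame angle 45.5
red [264.17241379 224.13793103] 29 r 0.1381 frame angle 162.1
[0.47746682 0.18367803 0.0751767 ] [ 0.28074087 -0.11486363 -0.74082906] 5.4
```

One stroke gave one place, from 16° to 46°, and the lever is home. Now the second and last stroke, then back.

Emit:
step_arm([
  [0,-2,0,0,0],
  [0,-3,0,0,0],
  [0,-4,0,0,0],
  [0,-5,0,0,0],
  [0,-6,0,0,0],
  [0,-7,0,0,0],
  [0,-8,0,0,0],
  [0,-9,0,0,0],
  [0,-9.8,0,0,0],
  [0,-10.4,0,0,0],
  [0,-10.8,0,0,0],
  [0,-11.2,0,0,0],
  [0,-11.5,0,0,0],
  [0,-11.5,0,0,0],
])

```text
time: 6.8
tool_pos: [0.4785, 0.0726, 0.0757]
tcp_rot: [-2.223, -2.214, -0.011]
wrist_force: [2.3, 17.9, -1.5]
width: 0.005
grip_force: 2.8
```

```bash
python3 look.py
```

```text
red [256.90909091 183.22727273] 22 r 0.0667 frame angle 77.7
[0.47847785 0.07260152 0.07567289] [ 1.28487283 18.19742652 -1.75747432] 6.85
```

Emit:
step_arm([
  [0,2,0,0,0],
  [0,4,0,0,0],
  [0,6,0,0,0],
  [0,8,0,0,0],
  [0,10,0,0,0],
  [0,11.5,0,0,0],
  [0,11.5,0,-4,0],
  [0,11.5,0,-9,0],
  [0,11.5,0,-14,0],
  [0,11.5,0,-18,0],
  [0,11.5,0,-18,0],
  [0,11.5,0,-18,0],
  [0,11.5,0,-18,0],
])

```text
time: 8.15
tool_pos: [0.4767, 0.1836, 0.2536]
tcp_rot: [-2.222, -2.22, 0.004]
wrist_force: [-0.7, 0.6, -0.2]
width: 0.004
grip_force: 0.0
```

```bash
python3 look.py; python3 - <<'E'
from h import *
im,d,K,P=cam("wrist");cv2.imwrite("pics/w2.png",im[:,:,::-1]);np.savez("w2.npz",im=im,d=d,K=K,P=P)
C=cloud(d,K,P);m=(d>0)&(C[...,2]>.178)&(C[...,2]<.2)&(C[...,0]>.53)&(C[...,0]<.66)&(C[...,1]>.19)&(C[...,1]<.3)
p=C[m];print(len(p),p.min(0),p.max(0))
for a in np.arange(.53,.66,.01):
    q=p[(p[:,0]>=a)&(p[:,0]<a+.01)]
    if len(q):print(a.round(2),len(q),q.min(0).round(4),q.max(0).round(4))
E
```

```text
red [257.05882353 182.88235294] 17 r 0.0665 frame angle 76.5
red [264.52 224.28] 25 r 0.1383 frame angle 162.6
[0.47645122 0.18360269 0.25307498] [-0.68949713 -0.51127136  0.88272427] 8.2
3044 [0.56220061 0.19020144 0.17800022] [0.64644279 0.2625826  0.19996992]
0.56 137 [0.5622 0.2403 0.1896] [0.57   0.2481 0.1966]
0.57 145 [0.5701 0.2408 0.1858] [0.58   0.2487 0.1944]
0.58 175 [0.58   0.2414 0.1847] [0.59   0.2494 0.1906]
0.59 170 [0.5901 0.2421 0.1853] [0.5999 0.25   0.1903]
0.6 179 [0.6    0.2427 0.1842] [0.61   0.2513 0.1904]
0.61 181 [0.61   0.244  0.1845] [0.62   0.2519 0.1897]
0.62 869 [0.6201 0.1902 0.178 ] [0.63   0.2582 0.1989]
0.63 1130 [0.63   0.1913 0.1781] [0.64   0.2625 0.2   ]
0.64 58 [0.64   0.2348 0.1799] [0.6464 0.2626 0.1959]
```

View pics/w2.png

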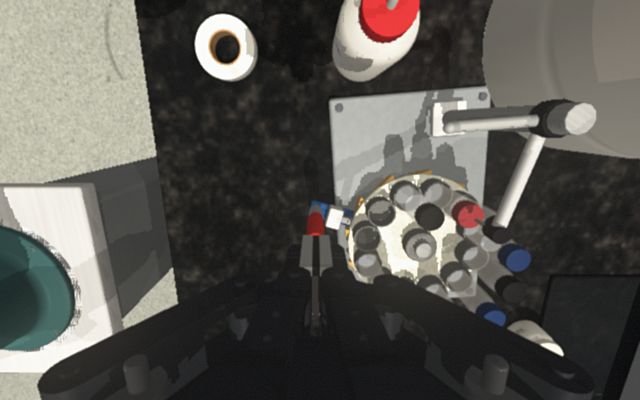

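Red is now under the needle, with its cap at (468,215) and the needle end at (497,228). The lever is home, handle at (315,225), and the hook rod runs from (447,122) to (540,120). Next I'll move above the tag.

```bash
python3 -c "
from h import *
go(.463,-.316,.25,23.3)"
```

```text
row [-49.97  -1.31   0.37] 66.7 heading 90.0 tz [-0.004 -0.001 -1.   ]
```

Emit:
step_arm([
  [8.5,-50,-1.3,0.4,66.7],
  [8.5,-50,-1.3,0.4,66.7],
  [8.5,-50,-1.3,0.4,66.7],
  [8.5,-50,-1.3,0.4,66.7],
  [8.5,-50,-1.3,0.4,66.7],
  [8.5,-50,-1.3,0.4,66.7],
  [8.5,-50,-1.3,0.4,66.7],
  [8.5,-50,-1.3,0.4,66.7],
  [8.5,-50,-1.3,0.4,66.7],
  [8.5,-50,-1.3,0.4,66.7],
  [8.5,-50,-1.3,0.4,66.7],
  [8.5,-50,-1.3,0.4,66.7],
  [8.5,-50,-1.3,0.4,66.7],
  [8.5,-50,-1.3,0.4,66.7],
  [8.5,-50,-1.3,0.4,66.7],
])

```text
time: 9.75
tool_pos: [0.4648, -0.3142, 0.2513]
tcp_rot: [-3.076, -0.637, -0.0]
wrist_force: [-0.1, 0.3, 0.1]
width: 0.996
grip_force: 0.0
```

```bash
python3 - <<'E'
from h import *
im,d,K,P=cam("wrist");cv2.imwrite("pics/w3.png",im[:,:,::-1])
C=cloud(d,K,P);h,s,v=cv2.split(cv2.cvtColor(im,cv2.COLOR_RGB2HSV))
m=(h>=3)&(h<18)&(s>170)&(v>90)&(d>0)&(np.hypot(C[...,0]-.463,C[...,1]+.316)<.06)&(C[...,2]>.035)
p=C[m];t=p[p[:,2]>.112][:,:2].astype(np.float32)
for z in(.04,.11):
    t=p[p[:,2]>z][:,:2].astype(np.float32);r=cv2.minAreaRect(t*1000);print(z,len(t),r)
print(p[:,2].max())
for lo,hi,n in(((.50,-.33),(.62,-.2),"media"),((.46,-.46),(.56,-.365),"amber")):
    q=C[(d>0)&(C[...,2]>.06)&(C[...,0]>lo[0])&(C[...,0]<hi[0])&(C[...,1]>lo[1])&(C[...,1]<hi[1])];print(n,q.min(0),q.max(0))
go(.463,-.316,.078,23.3);print(bot.read_state()["tool_pos"])
E
```

```text
0.04 591 ((464.1657409667969, -316.02178955078125), (8.10648250579834, 59.34153747558594), 23.386568069458008)
0.11 76 ((464.14312744140625, -316.03155517578125), (8.057210922241211, 59.34153747558594), 23.386568069458008)
0.11563201745727852
media [ 0.52725308 -0.31086214  0.06239255] [ 0.59354596 -0.24343479  0.14058414]
amber [ 0.47524576 -0.43645587  0.06016784] [ 0.55954997 -0.36500056  0.34605416]
row [-0.23  0.07 17.34] 0.1 heading 23.4 tz [ 0. -0. -1.]
[ 0.46482185 -0.31441498  0.25140351]
```

View pics/w3.png

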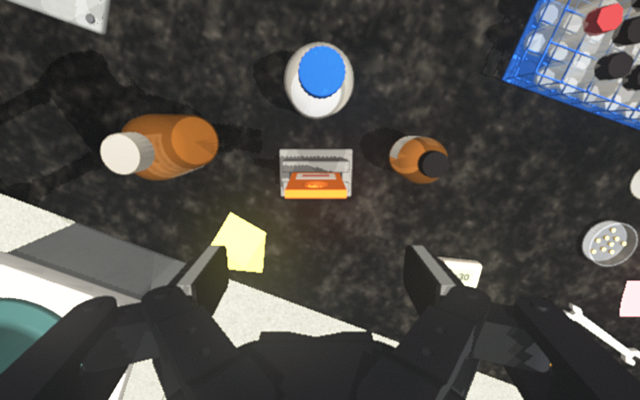

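The tag is at (316,185) between the open fingers, and the bottles are clear. I'll descend part of the way and re-check the pose.

Emit:
step_arm([
  [7.4,-0.1,0.1,5,0],
  [7.4,-0.1,0.1,9.5,0],
  [7.4,-0.1,0.1,9.5,0],
  [7.4,-0.1,0.1,9.5,0],
])

```text
time: 10.2
tool_pos: [0.4637, -0.3161, 0.1562]
tcp_rot: [-3.075, -0.635, 0.002]
wrist_force: [1.0, 0.3, 0.5]
width: 0.867
grip_force: 0.0
```

```bash
python3 -c "
from h import *
go(.4642,-.316,.076,23.4);print(bot.read_state()['tool_pos'],bot.read_state()['width'])"
```

```text
row [0.06 0.02 8.02] -0.1 heading 23.3 tz [-0.002  0.001 -1.   ]
[ 0.46370928 -0.31611592  0.15617701] 0.8668081731578475
```

Emit:
step_arm([
  [7.4,0.1,0,4,0],
  [7.4,0.1,0,8,0],
  [7.4,0.1,0,8,0],
  [5.5,0.1,0,8,0],
  [5.5,0.1,0,8,0],
  [5.5,0.1,0,8,0],
  [5.5,0.1,0,8,0],
  [5.5,0.1,0,8,0],
], force=40)

```text
time: 11.0
tool_pos: [0.4664, -0.3177, 0.0786]
tcp_rot: [3.074, 0.633, 0.004]
wrist_force: [-0.5, 0.3, 6.2]
width: 0.697
grip_force: 42.7
```

Emit:
step_arm([
  [5.5,0,0,-2,0],
  [5.5,0,0,-4,0],
  [5.5,0,0,-8,0],
  [5.5,0,0,-12,0],
  [5.5,0,0,-16,0],
  [5.5,0,0,-19.5,0],
  [5.5,0,0,-19.5,0],
  [5.5,0,0,-19.5,0],
])

```text
time: 11.8
tool_pos: [0.4653, -0.317, 0.2728]
tcp_rot: [3.075, 0.633, 0.003]
wrist_force: [-0.5, -0.6, -0.3]
width: 0.7
grip_force: 45.3
```

```bash
cat > tag.py <<'E'
from h import *
s=bot.read_state();im,d,K,P=cam("side");np.savez("s.npz",im=im,d=d,K=K,P=P)
M=R.from_rotvec(s["tcp_rot"]).as_matrix();t0=np.array(s["tool_pos"])
for n in("side","wrist"):
    im,d,K,P=cam(n);C=(cloud(d,K,P)-t0)@M
    h,sa,v=cv2.split(cv2.cvtColor(im,cv2.COLOR_RGB2HSV))
    m=(h>=3)&(h<18)&(sa>170)&(v>90)&(d>0)&(np.abs(C).max(-1)<.11)
    if m.sum()<20: print(n,m.sum());continue
    p=C[m];A=np.c_[p[:,1:],np.ones(len(p))];co=np.linalg.lstsq(A,p[:,0],rcond=None)[0]
    print(n,len(p),"tool frame min",np.percentile(p,1,axis=0).round(4),"max",np.percentile(p,99,axis=0).round(4),"x=ay+bz+c",co.round(4))
print(t0,s["width"],s["grip_force"])
E
python3 tag.py; python3 - <<'E'
from h import *
h=np.array([.5955,.2465]);a=np.radians(4)
q=h+np.array([np.cos(a),np.sin(a)])*-.062;print(q);go(*q,.27,4)
im=np.load("s.npz")["im"];cv2.imwrite("pics/s1.png",cv2.resize(im[170:370,200:400],(600,600))[:,:,::-1])
E
```

```text
side 274 tool frame min [-0.008  -0.0286 -0.0373] max [0.0021 0.0307 0.075 ] x=ay+bz+c [ 0.024  -0.0084 -0.0045]
wrist 9395 tool frame min [-0.0062 -0.0307 -0.036 ] max [0.0021 0.0293 0.0725] x=ay+bz+c [-0.002   0.0244  0.0003]
[ 0.46533466 -0.31697854  0.27275033] 0.700039772032246 45.252213393123384
[0.53365103 0.2421751 ]
row [ 2.846e+01 -4.851e+01  2.000e-02] 19.3 heading 23.3 tz [-0.003  0.002 -1.   ]
```

View pics/s1.png

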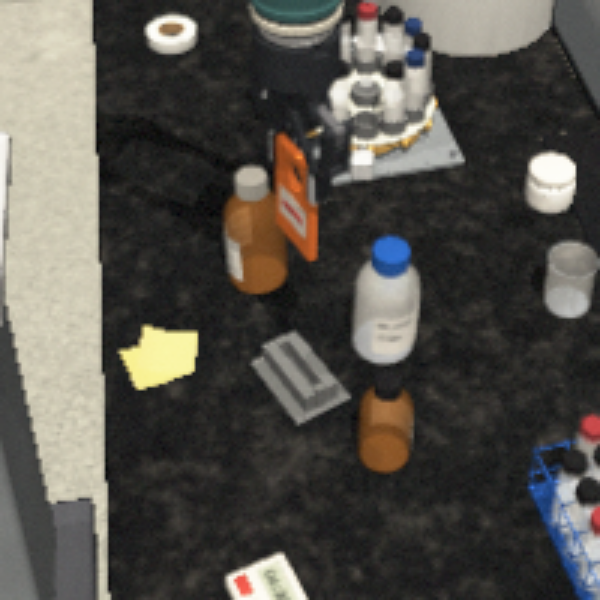

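The tag is held upright at (297,197) in the crop, bottom clear of the stand. I'll check the wash bottle's extent before the approach, since it flanks the hook.

```bash
python3 - <<'E'
from h import *
for f in("w2.npz","top0.npz","s.npz"):
    Z=np.load(f);C=cloud(Z["d"],Z["K"],Z["P"]).reshape(-1,3)
    for lo,hi in((.05,.1),(.1,.13),(.13,.15),(.15,.17),(.17,.2)):
        q=C[(C[:,2]>lo)&(C[:,2]<hi)&(abs(C[:,0]-.53)<.09)&(C[:,1]>.265)&(C[:,1]<.42)]
        if len(q)>3:print(f,lo,len(q),q.min(0).round(3),q.max(0).round(3))
E
```

```text
w2.npz 0.05 567 [0.496 0.293 0.05 ] [0.549 0.337 0.1  ]
w2.npz 0.1 1741 [0.497 0.293 0.1  ] [0.564 0.343 0.13 ]
w2.npz 0.13 1150 [0.503 0.3   0.13 ] [0.557 0.339 0.15 ]
w2.npz 0.15 1850 [0.51  0.306 0.15 ] [0.551 0.331 0.17 ]
top0.npz 0.05 66 [0.496 0.294 0.05 ] [0.555 0.334 0.1  ]
top0.npz 0.1 100 [0.496 0.295 0.102] [0.563 0.358 0.13 ]
top0.npz 0.13 86 [0.499 0.299 0.13 ] [0.559 0.356 0.15 ]
top0.npz 0.15 107 [0.51  0.308 0.15 ] [0.549 0.35  0.169]
top0.npz 0.17 46 [0.481 0.327 0.173] [0.532 0.383 0.199]
```

Emit:
step_arm([
  [5.5,28.5,-48.5,0,19.3],
  [5.5,28.5,-48.5,0,19.3],
  [5.5,28.5,-48.5,0,19.3],
  [5.5,28.5,-48.5,0,19.3],
  [5.5,28.5,-48.5,0,19.3],
  [5.5,28.5,-48.5,0,19.3],
  [5.5,28.5,-48.5,0,19.3],
  [5.5,28.5,-48.5,0,19.3],
  [5.5,28.5,-48.5,0,19.3],
  [5.5,28.5,-48.5,0,19.3],
  [5.5,28.5,-48.5,0,19.3],
  [5.5,28.5,-48.5,0,19.3],
  [5.5,28.5,-48.5,0,19.3],
  [5.5,28.5,-48.5,0,19.3],
  [5.5,28.5,-48.5,0,19.3],
  [5.5,28.5,-48.5,0,19.3],
  [5.5,28.5,-48.5,0,19.3],
])

```text
time: 13.65
tool_pos: [0.5351, 0.2402, 0.2715]
tcp_rot: [3.14, 0.106, 0.0]
wrist_force: [-0.9, -0.8, 0.2]
width: 0.701
grip_force: 45.3
```

```bash
python3 tag.py; python3 -c "
from h import *
go(.5377,.2425,.1775,4)
im,d,K,P=cam('wrist');cv2.imwrite('pics/w4.png',im[:,:,::-1])"
```

```text
side 52 tool frame min [-0.0057 -0.032  -0.0377] max [-0.001   0.0322  0.0737] x=ay+bz+c [ 0.0398 -0.0018 -0.0037]
wrist 9545 tool frame min [-0.0053 -0.0305 -0.039 ] max [0.0032 0.0296 0.0688] x=ay+bz+c [0.0002 0.0296 0.0016]
[0.53513378 0.2402223  0.27146855] 0.7005739558725661 45.257415537998895
row [ 0.26 -0.14  9.4 ] -0.1 heading 3.9 tz [ 0.  0. -1.]
```

View pics/w4.png

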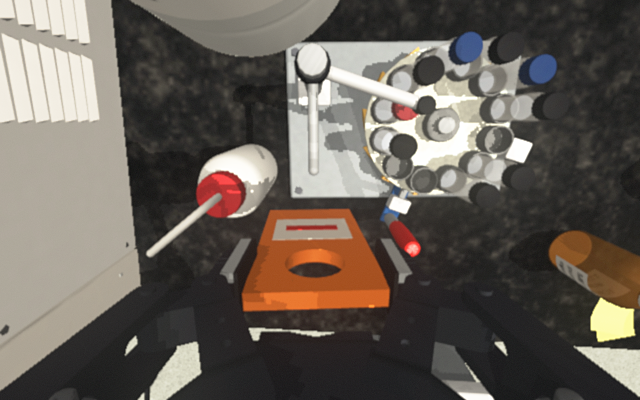

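Wrist view: the tag's hole is at (316,263), in line with the hook rod at column 313 (rows 60–170), and the wash bottle is clear on the left. Now I'll descend to insertion height.

Emit:
step_arm([
  [5.5,0,-0.1,4,0],
  [5.5,0,-0.1,8,0],
  [5.5,0,-0.1,9.4,0],
  [5.5,0,-0.1,9.4,0],
  [5.5,0,-0.1,9.4,0],
])

```text
time: 14.35
tool_pos: [0.5357, 0.2428, 0.1785]
tcp_rot: [-3.139, -0.109, -0.002]
wrist_force: [0.8, -0.7, 0.2]
width: 0.698
grip_force: 45.2
```

```bash
python3 tag.py; python3 - <<'E'
from h import *
s=bot.read_state();M=R.from_rotvec(s["tcp_rot"]).as_matrix()
im,d,K,P=cam("wrist");C=(cloud(d,K,P)-s["tool_pos"])@M
h,sa,v=cv2.split(cv2.cvtColor(im,cv2.COLOR_RGB2HSV))
m=(d>0)&(sa<90)&(abs(C[...,1])<.012)&(C[...,2]>-.03)&(C[...,2]<.005)&(C[...,0]>.01)&(C[...,0]<.09)
p=C[m];print(len(p))
for a in np.arange(.01,.09,.01):
    q=p[(p[:,0]>=a)&(p[:,0]<a+.01)]
    if len(q)>3:print(a.round(2),len(q),q.min(0).round(4),q.max(0).round(4))
go(.5377,.2425,.1775,4);print(s["tool_pos"],s["wrist_force"])
cv2.imwrite("pics/w5.png",im[:,:,::-1])
E
```

```text
side 43 tool frame min [-0.0451 -0.0681 -0.037 ] max [0.0003 0.0759 0.0673] x=ay+bz+c [-0.1838  0.0016 -0.0052]
wrist 9269 tool frame min [-0.0045 -0.0304 -0.0403] max [0.0041 0.0297 0.0643] x=ay+bz+c [-0.0013  0.0335  0.0026]
[0.5357303  0.24284037 0.17854389] 0.6979176330741017 45.22967154791331
2558
0.02 78 [ 0.0263 -0.0026 -0.017 ] [ 0.03    0.0052 -0.0116]
0.03 426 [ 0.03   -0.0027 -0.0173] [ 0.04    0.0053 -0.0054]
0.04 369 [ 0.04   -0.0026 -0.0107] [ 0.05    0.0049 -0.0047]
0.05 383 [ 0.05   -0.0025 -0.0117] [ 0.0598  0.0048 -0.0058]
0.06 421 [ 0.0601 -0.003  -0.0108] [ 0.07    0.0047 -0.0038]
0.07 429 [ 0.0704 -0.0029 -0.0103] [ 0.08    0.0047 -0.0047]
0.08 452 [ 0.08   -0.0028 -0.0099] [ 0.09    0.0046 -0.0042]
row [0.12 0.08 0.23] -0.0 heading 4.0 tz [ 0.004  0.002 -1.   ]
[0.53662672 0.24325165 0.17998672] [ 0.23960488 -0.21698668 -0.97522771]
```

View pics/w5.png

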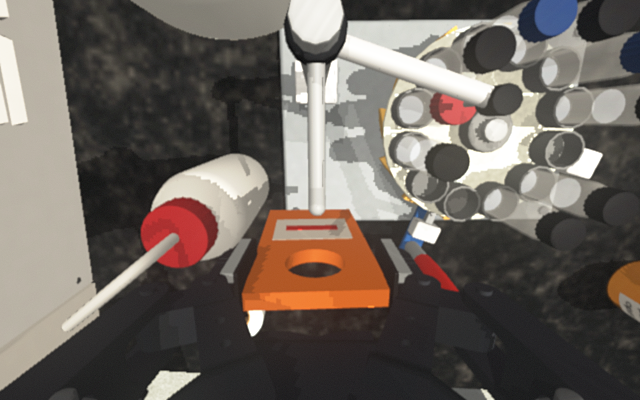

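Wrist view: the rod's tip is at (317,210), directly ahead of the tag's hole at (315,263). I'll compute both straight in the tool frame, which avoids pose noise.

```bash
cat > rel.py <<'E'
from h import *
im,d,K,_=cam("wrist");C=cloud(d,K,np.array(bot.calibration("wrist")["T_tool_cam"]))
h,sa,v=cv2.split(cv2.cvtColor(im,cv2.COLOR_RGB2HSV))
m=(h>=3)&(h<18)&(sa>170)&(v>90)&(d>0)&(np.abs(C).max(-1)<.11);p=C[m]
print("tag",p.shape,np.percentile(p,.5,axis=0).round(4),np.percentile(p,99.5,axis=0).round(4))
m=(d>0)&(sa<90)&(abs(C[...,1])<.014)&(C[...,2]>-.04)&(C[...,2]<.01)&(C[...,0]>.006)&(C[...,0]<.09);p=C[m]
for a in np.arange(.0,.09,.01):
    q=p[(p[:,0]>=a)&(p[:,0]<a+.01)]
    if len(q)>3:print(a.round(2),len(q),np.percentile(q,2,axis=0).round(4),np.percentile(q,98,axis=0).round(4))
# hole: non-orange blob inside tag in image
s=bot.read_state();print(s["tool_pos"],s["wrist_force"])
E
python3 rel.py
```

```text
tag (9276, 3) [-0.0057 -0.0309 -0.0391] [0.0032 0.0305 0.0676]
0.02 77 [ 0.0272 -0.0021 -0.0165] [ 0.0299  0.0047 -0.013 ]
0.03 419 [ 0.0303 -0.0026 -0.0159] [ 0.0398  0.0048 -0.0074]
0.04 369 [ 0.0402 -0.0026 -0.0108] [ 0.0497  0.0048 -0.0066]
0.05 386 [ 0.0502 -0.0025 -0.0103] [ 0.0598  0.0047 -0.0062]
0.06 427 [ 0.0602 -0.0029 -0.0101] [ 0.07    0.0047 -0.0056]
0.07 431 [ 0.0704 -0.0028 -0.0097] [ 0.0798  0.0046 -0.0055]
0.08 456 [ 0.0802 -0.0027 -0.0094] [ 0.0898  0.0046 -0.0053]
[0.53615571 0.24306508 0.17939658] [ 0.22649001 -0.29277527 -0.96537364]
```

Emit:
step_arm([
  [5.5,0,0.1,0.4,0],
  [5.5,0,0.1,0.4,0],
  [5.5,1,0.1,0.4,0],
  [5.5,2,0.1,0.4,0],
  [5.5,2.7,0.1,0.4,0],
  [5.5,3.4,0.1,0.4,0],
  [5.5,4.2,0.1,0.4,0],
  [5.5,5,0.1,0.4,0],
  [5.5,5,0.1,0.4,0],
  [5.5,5,0.1,0.4,0],
])

```text
time: 15.6
tool_pos: [0.5849, 0.245, 0.1731]
tcp_rot: [3.14, 0.109, -0.001]
wrist_force: [-0.8, -0.5, -0.0]
width: 0.7
grip_force: 45.2
```

```bash
python3 rel.py
```

```text
tag (8544, 3) [-0.0057 -0.0305 -0.0392] [0.0032 0.0304 0.0675]
0.0 124 [ 0.006  -0.0041 -0.0171] [ 0.0098  0.003  -0.0136]
0.01 344 [ 0.0101 -0.0045 -0.0167] [ 0.0197  0.003  -0.0129]
0.02 351 [ 0.0203 -0.0044 -0.0166] [ 0.0298  0.0029 -0.0126]
0.03 373 [ 0.0302 -0.0043 -0.0163] [ 0.0398  0.0029 -0.0127]
0.04 458 [ 0.0403 -0.0079 -0.0348] [ 0.0499  0.0134 -0.0064]
0.05 1610 [ 0.0503 -0.0126 -0.035 ] [ 0.0597  0.0128 -0.0087]
0.06 1066 [ 0.0601 -0.0111 -0.0348] [ 0.0679  0.0092 -0.0168]
[0.58467751 0.24498011 0.17309427] [ 0.32211305  0.10703791 -0.05246726]
```

The rod is through the hole with no contact force. I'll lower the tag onto it, release, and go straight up.

Emit:
step_arm([
  [5.5,0,0,0.6,0],
  [5.5,0,0,1.1,0],
  [5.5,0,0,1.1,0],
  [5.5,0,0,1.1,0],
])

```text
time: 16.05
tool_pos: [0.5847, 0.2451, 0.1626]
tcp_rot: [-3.14, -0.109, -0.0]
wrist_force: [-0.5, -0.1, 3.6]
width: 0.697
grip_force: 45.4
```

Emit:
step_arm([
  [6.3,0,0,0,0],
  [6.6,0,0,0,0],
  [7,0,0,0,0],
  [7.4,0,0,0,0],
  [7.4,0,0,0,0],
  [7.4,0,0,0,0],
])

```text
time: 16.65
tool_pos: [0.5848, 0.245, 0.1622]
tcp_rot: [3.14, 0.109, -0.0]
wrist_force: [0.3, 0.5, 0.7]
width: 0.869
grip_force: 0.0
```

```bash
python3 rel.py; python3 -c "
from h import *
im,d,K,P=cam('wrist');cv2.imwrite('pics/w6.png',im[:,:,::-1])"
```

```text
tag (8308, 3) [-0.0056 -0.0296 -0.0395] [0.0031 0.0309 0.0654]
0.0 146 [ 0.0061 -0.0041 -0.028 ] [ 0.0099  0.0033 -0.0242]
0.01 400 [ 0.0102 -0.0041 -0.0276] [ 0.0198  0.0032 -0.0235]
0.02 429 [ 0.0201 -0.0045 -0.0275] [ 0.0298  0.0032 -0.0232]
0.03 445 [ 0.0302 -0.0043 -0.027 ] [ 0.0398  0.0032 -0.0232]
0.04 159 [ 0.04   -0.0046 -0.0295] [ 0.0499  0.0137 -0.0166]
0.05 274 [ 0.0504 -0.0133 -0.0304] [ 0.0597  0.0139 -0.0175]
0.06 603 [ 0.0603 -0.0114 -0.0359] [ 0.0681  0.0097 -0.0276]
[0.58489226 0.24503635 0.16223743] [-0.795016   -0.08059386 -0.38066478]
```

View pics/w6.png

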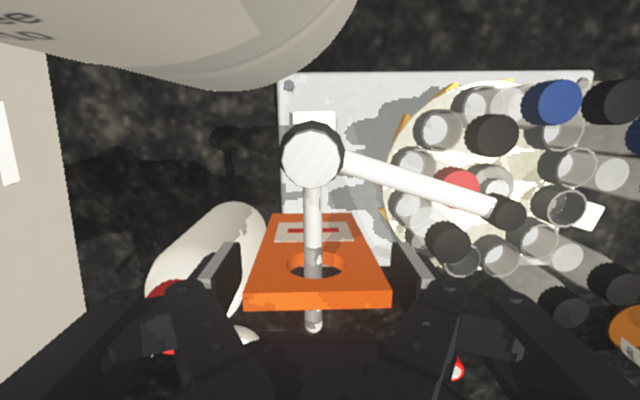

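The tag hangs with the rod through its hole at (313,262) and the fingers are clear. The tool goes straight up, then back a little.

Emit:
step_arm([
  [7.4,0,0,-1,0],
  [7.4,0,0,-3,0],
  [7.4,0,0,-6,0],
  [7.4,0,0,-10,0],
  [7.4,0,0,-14,0],
  [7.4,-5,0,-16,0],
  [7.4,-10,0,-16,0],
  [7.4,-10,0,-16,0],
  [7.4,-10,0,-16,0],
  [7.4,-10,0,-16,0],
  [7.4,-10,0,-16,0],
  [7.4,-10,0,-16,0],
  [7.4,-10,0,-16,0],
])

```text
time: 18.05
tool_pos: [0.4858, 0.2381, 0.3218]
tcp_rot: [3.139, 0.108, -0.001]
wrist_force: [0.0, -0.4, -0.3]
width: 0.869
grip_force: 0.0
```

```bash
python3 look.py; python3 - <<'E'
from h import *
for n in ("wrist","side"):
    im,d,K,P=cam(n);C=cloud(d,K,P)
    h,s,v=cv2.split(cv2.cvtColor(im,cv2.COLOR_RGB2HSV))
    m=(h>=3)&(h<18)&(s>170)&(v>90)&(d>0)&(np.hypot(C[...,0]-.585,C[...,1]-.245)<.06);p=C[m]
    print(n,len(p),*( (p.min(0).round(3),p.max(0).round(3)) if len(p) else ()))
    cv2.imwrite(f"pics/{n}7.png",im[:,:,::-1])
E
```

```text
red [257.05263158 183.05263158] 19 r 0.0664 frame angle 77.1
red [263.9        224.26666667] 30 r 0.1388 frame angle 161.8
[0.48565006 0.2380939  0.32185738] [-0.05996387 -0.10513194  0.36158988] 18.1
wrist 480 [ 0.575  0.214 -0.002] [0.611 0.298 0.203]
side 97 [0.577 0.208 0.089] [0.59  0.276 0.2  ]
```

View pics/wrist7.png

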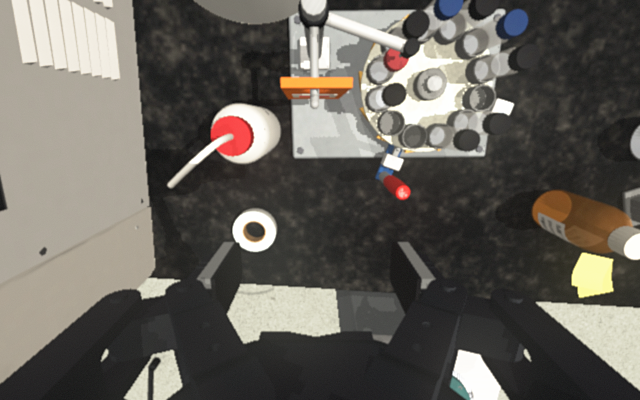

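The tag hangs upright on the rod at (316,85), red is under the needle at (397,60), the lever is home at (397,188), and the bottles stand where they were.

```bash
python3 -c "
from h import *
print(bot.finish_job())"
```

```text
the job is handed in; nothing more can be done
None
```

I handed the job in at about 18 s of the 72 s limit: two full lever strokes brought the red-capped vial under the needle, the lever is home, and the orange tag hangs on the hook. The last camera check showed all of this with the bottles where they were, but the hand-in returned no verdict.

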